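Change over the bottles in a reagent cupboard's door rack

ROBOT

A 6-joint arm with a two-finger parallel gripper is mounted at the origin on the work surface. World frame = base frame: x ahead of the robot, y to its left, z up, the work surface at z = 0. Lengths are in m, angles in degrees, forces in N, time in s.
With the tool pointing down it reaches from about 0.325 to 0.875 m from the base axis. Payload 4.4 kg.
Tool frame: the origin (TCP) lies midway between the tips of the shut fingers; the grasp point (between the pads) lies 19 mm behind it; z points along the fingers, y is the direction in which the jaws open and shut (so a half turn about z gives the same grasp; the last joint's range is limited). The gripper opens to 85 mm and grips with 20 to 120 N. Pads are 22 mm wide; open, the fingers measure 114 mm over their backs; the gripper's body (76 mm by 85 mm) begins 54 mm behind the grasp point. The pads swing forward as they close: fully open they stand 13 mm farther back than shut.
Start: joints at [-79.097, 11.837, 88.321, -0, 79.842, -8.623], TCP at [0.192, -0.542, 0.231] pointing down, gripper open.
Joint ranges: [-156.59, 156.59], [-49.26, 127.26], [12.9, 141.05], [-63.56, 243.56], [4.71, 150.69], [-161.64, 161.64]. Speed limits (degrees/s): [159.86, 159.86, 180, 180, 180, 180].

INTERFACE

Orientations are given as a 3x3 rotation matrix whose columns are the frame's x, y, z axes.
In Python, from station import get_obs, optics, job, silhouettes gives the robot as it stands. The module is installed in compiled form; this text tells all that it offers.
- The arm moves only by the tool send_rows, never from a script. Its argument "targets" is text: rows parted by semicolons, each of 4 numbers parted by spaces: the shift along the tool's x, y, z in units of 40 mm (1.0 is 40 mm), then the turn about the tool's z in units of 10 degrees (1.0 is 10 degrees). In form: x y z yaw; .... A call has 1 to 12 rows; each row shifts and turns the commanded pose from where the row before left it, along the tool's axes as they then stand; what a row does not reach is not made up. A row lasts 1/8 s, in which the tool goes at most 62.5 mm and 10.7 degrees, less where a joint would pass 70% of its speed; a pose out of reach is approached as far as the arm can. A call is refused whole if a number of a shift passes 1 or a number of a turn 1, either way. A call with a gripper value outside its range is refused whole. "hand" is the finger opening in mm, from 0 to 85.4, set as the call begins (left out, the last holds). The fingers move at their own pace and stop on an object; "grip_force" is the grip in N (left out, the last holds). Time passes only in rows, so rows that do not move let the fingers close. It gives the time, the measured TCP pose, the force and the opening at its end, in the units of the state.
- get_obs(): the state, without advancing time (a new reading comes with each control period).
- optics.grab_frame(name): name is "scene" or "top" or "wrist"; returns the picture (384x512x3 uint8, red, green, blue); there is no depth.
- optics.get_calibration(name): a dict with "K" (3x3 intrinsics, pixels), "R" (3x3) and "t" (3): a world point X has camera coordinates R X + t; the wrist camera has in their place "mount" (4x4, takes a point from camera to tool coordinates, whose origin is the TCP and whose axes are the flange's). Camera axes: x right, y down, z forward; pixel columns grow to the right and rows downward; lengths in m; the calibration is good to about 2 mm. A picture is of the moment at which its call begins: read the wrist's pose just before it. get_calibration takes no time and is no camera call.
- job.hand_in(): hands the job in, once; it reports no verdict.
Trained networks look in the newest picture that a camera, given by its name, has taken for a name from the list of things; names that differ only in an ending like _2 or _b are one class to them, and where a whole thing is asked for, a point or a joint stands for the part that bears it (a point fixed in the world has none). Each returns a list of dicts, best first, with "score" (0 to 1); they miss things now and then, are a little off and sometimes report something else, mostly with a low value. They report only what shows in the picture. A call takes as long as a camera call. They do not tell look-alikes from the thing itself.
- silhouettes(camera, thing): "region" (384x512 bool, what is visible of it) and "uv" ([column, row] in pixels, amid what is visible of it).
The state is a dict: "clock": time; "joint_positions": joint angles; "joint_vel": joint speeds; "tau": joint torques, N m; "eef_pos": TCP position; "tool_rot": TCP orientation; "ft_force": force on the tool from outside, world axes, zero at the start; "moment": the same for the moment, N m; "width": finger opening in m.
Only numpy, scipy, OpenCV 4.12 (cv2) and the standard library are available. Lean on these libraries where they do the work, as an engineer would, in place of code of your own. Each camera call takes 0.05 s, during which the arm holds its last target.

TASK

Swing the door of the low bench cupboard wide open by its handle; take the empty clear bottles (white caps) out of the rack on the inside of the door and stand them upright in the blue tray, and stand every full brown bottle (black cap) from the bench upright in the door rack. When both are done, shut the door fully. The bottles are thin glass, so hold them with a gentle grip, and do not knock the other things on the bench.

Things in the scene. Friction and masses are not known exactly. Their poses are not given: they have to be found in the camera images.
- door (a joint): angle of the cupboard door, rad: 0 shut, grows as it opens towards the robot, stops at 1.9; turns about an upright, rather stiff hinge (about 2.5 N at the handle moves it) and stays where it is left
- cupboard: low white bench cupboard 240 mm deep, 270 mm wide, 165 mm high with a grey door in its front; fixed, but its place and yaw vary; origin under its centre, x points from the front to the back, y to its left
- door_handle (a point): the place to grip the door handle, on an upright round steel bar 11 mm thick and 80 mm long (60 mm below to 25 mm above this point), 35 mm clear of the door's outer face near its free edge, 140 mm above the bench; the door's top is at 163 mm. Can be pinched from above. Axes turn with the door: x squarely from bar to door, y along the door to the hinge, z up
- door_hinge (a point): point on the door's upright hinge axis, 140 mm above the bench, at the cupboard's left front edge as the robot sees it; the handle goes round it at a radius of 245 mm; seen from above the door opens clockwise (turning about -z). Axes as door_handle
- rack (a point): centre of the inner floor of the white bottle rack inside the door (hidden while shut), 36 mm above the bench. Axes as door_handle: x away from the door, y along it. Open-topped, three places in a row at y = -70, 0 and 70 mm, each 67 mm along y and 70 mm along x for one bottle, with 3 mm dividers; outer walls 4 mm thick, all 40 mm high; the door panel is its x = -35 mm side
- tray_in (a point): centre of the inner floor of the blue tray on the bench, 4 mm above the bench; inside 122 mm along its x, 162 mm along its y; walls 30 mm high over the bench, 4 mm thick; heavy, does not slide
- brown0: full brown glass bottle with black cap and paper label, standing on the bench; may be absent. Round body 54 mm across and 60 mm high, shoulder to 73 mm, cap 32 mm across from 73 to 99 mm; origin at the centre of its underside, z up its axis; about 0.2 kg. Grip it by the cap from above. Breaks if the grip is over about 35 N on each finger
- brown1: full brown glass bottle with black cap and paper label, standing on the bench; may be absent. Round body 54 mm across and 60 mm high, shoulder to 73 mm, cap 32 mm across from 73 to 99 mm; origin at the centre of its underside, z up its axis; about 0.2 kg. Grip it by the cap from above. Breaks if the grip is over about 35 N on each finger
- brown2: full brown glass bottle with black cap and paper label, standing on the bench; may be absent. Round body 54 mm across and 60 mm high, shoulder to 73 mm, cap 32 mm across from 73 to 99 mm; origin at the centre of its underside, z up its axis; about 0.2 kg. Grip it by the cap from above. Breaks if the grip is over about 35 N on each finger
- empty0: empty clear glass bottle with white cap, starts standing in the door rack; may be absent. Same shape and size as the brown bottles, about 0.12 kg, same grip limit
- empty1: empty clear glass bottle with white cap, starts standing in the door rack; may be absent. Same shape and size as the brown bottles, about 0.12 kg, same grip limit
- beaker: bystander: glass beaker 72 mm across, 85 mm high, loose on the bench; origin under its centre
- dropper: bystander: small green dropper bottle 36 mm across, 95 mm high; origin under its centre
- dish: bystander: clear flat dish 90 mm across, 16 mm high; origin under its centre
- mortar: bystander: white bowl-shaped mortar 104 mm across, 60 mm high; origin under its centre
Mind the look-alikes: they are no part of the job. What is shaped like the brown2 but yellow is not meant.

How it is judged:
By the outcome, as a careful person would: the job done as asked, in the order asked, and still so for the second after the job is handed in, with the robot touching nothing.
Of brown0, brown1, brown2 only 2 to 3 are there at a start; the rules pass over those that are not, and their reading is None.
Of empty0, empty1 only 1 to 2 are there at a start; the rules pass over those that are not, and their reading is None.
At some moment in a run one of brown0, brown1, brown2 may be knocked a few centimetres aside while the robot is not near it.
It also fails if it takes over 210 s, if anything falls off the work surface, if the arm or the gripper's body presses on something with over 40 N, if the wrist force passes 120 N, or if a joint passes its speed limit or range.

## Working session

There is one attempt and no reset: what is moved stays moved. The work goes in short steps, Python scripts to look and compute and a tool call to move; the robot and the scene stay as the last step left them, time stands still between calls to the robot, and variables do not carry over. Pictures are saved under pics/ and viewed, and the job is handed in when it is done.

Besides the shell and the picture viewer there is one more tool, called by a JSON object that holds its "method" and its "body". send_rows: Moves the arm, as the interface text tells. Its arguments: {"type":"object","properties":{"targets":{"type":"string"},"hand":{"type":"number"},"grip_force":{"type":"number"}},"required":["targets"]}

```bash
mkdir -p pics; ls; python3 - <<'E'
from station import get_obs, optics
import cv2
o=get_obs();print({k:o[k] for k in o})
for n in ['scene','top','wrist']:
    c=optics.get_calibration(n);print(n,{k:__import__('numpy').round(c[k],4).tolist() for k in c})
    cv2.imwrite(f'pics/{n}0.png',optics.grab_frame(n)[:,:,::-1])
E
```

```text
pics
{'clock': 0.0, 'joint_positions': array([-7.90959583e+01,  1.18849211e+01,  8.84074998e+01,  2.29874759e-04,
        7.98412557e+01, -8.62580137e+00]), 'joint_vel': array([ 0.0381419 , -0.08372866, -0.04479034, -0.01696275,  0.0592987 ,
       -0.03600972]), 'tau': array([-1.12649184e-04, -3.83035862e+01, -2.91593242e+01, -3.64090556e-04,
        1.05158615e-02, -8.37616312e-06]), 'eef_pos': array([ 0.19203679, -0.54116007,  0.23009675]), 'tool_rot': array([[ 9.42467812e-01,  3.34296622e-01, -4.37461169e-04],
       [ 3.34296721e-01, -9.42465092e-01,  2.29171785e-03],
       [ 3.53821654e-04, -2.30611214e-03, -9.99997278e-01]]), 'ft_force': array([-0.17240126, -0.21040735,  0.00940729]), 'moment': array([-0.0006781 , -0.05366446, -0.01702404]), 'width': 0.08545430297038471}
scene {'K': [[410.3475, 0.0, 258.4038], [0.0, 410.3475, 188.68], [0.0, 0.0, 1.0]], 'R': [[-0.7317, -0.6816, 0.0061], [-0.4904, 0.5202, -0.6992], [0.4734, -0.5146, -0.7149]], 't': [0.4164, 0.3326, 0.9146]}
top {'K': [[481.9275, 0.0, 255.4944], [0.0, 481.9275, 190.2473], [0.0, 0.0, 1.0]], 'R': [[0.0147, -0.9999, 0.0004], [-0.9978, -0.0147, -0.0641], [0.0641, 0.0005, -0.9979]], 't': [0.0247, 0.5579, 1.4977]}
wrist {'K': [[288.1407, 0.0, 253.5905], [0.0, 288.1407, 196.385], [0.0, 0.0, 1.0]], 'mount': [[0.0001, -0.9524, -0.305, 0.0772], [1.0, 0.0, 0.0002, -0.0005], [-0.0002, -0.305, 0.9524, -0.1424], [0.0, 0.0, 0.0, 1.0]]}
```

View pics/scene0.png

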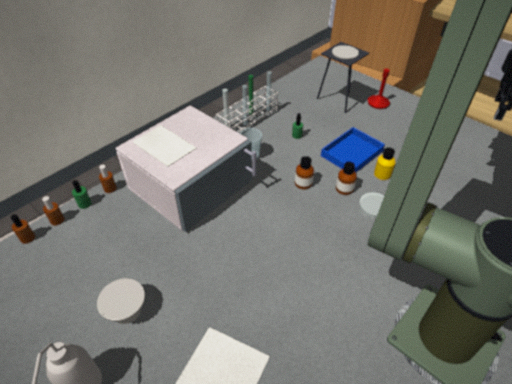

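View pics/top0.png

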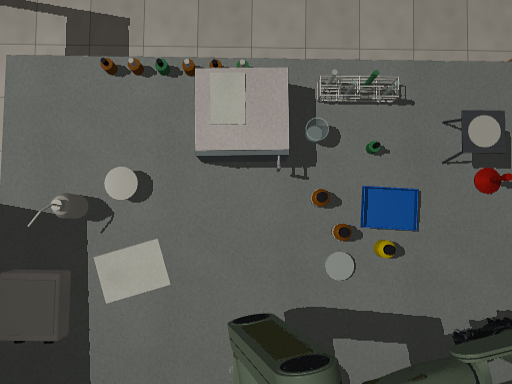

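View pics/wrist0.png

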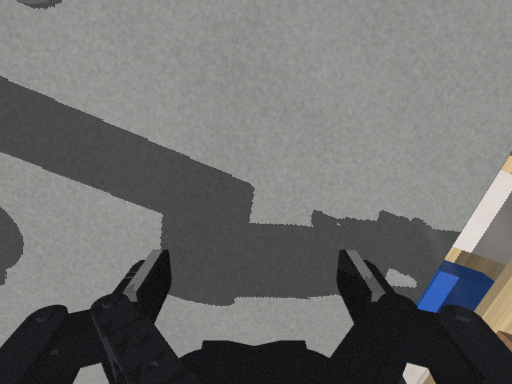

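```bash
cat > h.py <<'E'
import numpy as np, cv2
from station import get_obs, optics, silhouettes
def cam(name):
    c=optics.get_calibration(name)
    K=np.array(c['K'])
    if name=='wrist':
        o=get_obs();M=np.array(c['mount']);Rt=np.array(o['tool_rot']);p=np.array(o['eef_pos'])
        Rwc=Rt@M[:3,:3];C=Rt@M[:3,3]+p
        R=Rwc.T;t=-R@C
    else: R=np.array(c['R']);t=np.array(c['t'])
    return K,R,t
def bp(name,uv,z,c=None):
    K,R,t=c or cam(name)
    C=-R.T@t; d=R.T@np.linalg.solve(K,[uv[0],uv[1],1.0])
    return C+d*(z-C[2])/d[2]
def proj(name,X,c=None):
    K,R,t=c or cam(name)
    q=K@(R@np.asarray(X,float)+t);return q[:2]/q[2]
def snap(name,fn):
    im=optics.grab_frame(name);cv2.imwrite('pics/'+fn,im[:,:,::-1].copy());return im
E
python3 - <<'E'
from h import *
snap('top','top1.png')
for th in ['cupboard','door','door_handle','tray_in','brown0','empty0','beaker','dropper','dish','mortar']:
    for r in silhouettes('top',th)[:4]:
        ys,xs=np.where(r['region']); uv=r['uv']
        print(th,round(r['score'],2),np.round(uv,1),'bbox',xs.min(),xs.max(),ys.min(),ys.max(),'z0',np.round(bp('top',uv,0)[:2],3),'z.1',np.round(bp('top',uv,0.1)[:2],3))
im=cv2.imread('pics/top1.png')
c=im[50:290,180:440];cv2.imwrite('pics/top1z.png',cv2.resize(c,None,fx=2.5,fy=2.5,interpolation=cv2.INTER_CUBIC)[:600])
E
```

```text
cupboard 0.92 [242.8 116.1] bbox 194 289 66 171 z0 [0.797 0.077] z.1 [0.775 0.074]
door 0.82 [244.6 157. ] bbox 196 288 149 171 z0 [0.665 0.069] z.1 [0.651 0.067]
door_handle 0.88 [247.8 155.4] bbox 196 288 150 171 z0 [0.67  0.059] z.1 [0.656 0.057]
tray_in 0.85 [390.1 206.6] bbox 361 417 186 230 z0 [ 0.513 -0.395] z.1 [ 0.509 -0.367]
brown0 0.62 [380.8 246.8] bbox 373 395 240 258 z0 [ 0.386 -0.365] z.1 [ 0.39  -0.339]
brown0 0.58 [322.3 196.6] bbox 310 329 189 206 z0 [ 0.542 -0.18 ] z.1 [ 0.536 -0.166]
brown0 0.53 [342.8 232.4] bbox 332 350 224 240 z0 [ 0.429 -0.245] z.1 [ 0.431 -0.227]
empty0 0.43 [371.  147.4] bbox 367 379 142 152 z0 [ 0.702 -0.335] z.1 [ 0.686 -0.311]
beaker 0.77 [318.5 129.6] bbox 305 328 117 142 z0 [ 0.757 -0.166] z.1 [ 0.737 -0.153]
dropper 0.68 [371.6 148. ] bbox 366 378 141 153 z0 [ 0.7   -0.337] z.1 [ 0.684 -0.313]
dropper 0.53 [314.4 129.4] bbox 305 328 118 142 z0 [ 0.757 -0.153] z.1 [ 0.738 -0.141]
dish 0.63 [339.9 262.3] bbox 325 353 252 280 z0 [ 0.335 -0.236] z.1 [ 0.343 -0.219]
mortar 0.64 [120.7 183.6] bbox 104 137 167 199 z0 [0.574 0.462] z.1 [0.566 0.434]
```

View pics/top1z.png

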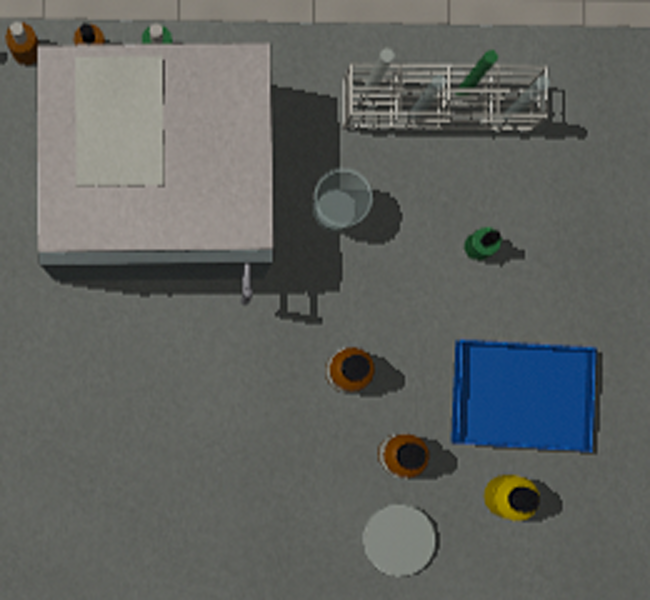

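```bash
python3 - <<'E'
from h import *
K,R,t=cam('top');print('C',-R.T@t)
r=silhouettes('top','cupboard')[0]['region'].astype(np.uint8)
q=lambda u,v,z:np.round(bp('top',(180+u/2.5,50+v/2.5),z),3)
for n,u,v,z in [('FL',38,249,.165),('FR',272,249,.165),('BL',37,45,.165),('BR',271,43,.165),('doorFL',40,265,.163),('doorFR',272,263,.163),('handle end',247,299,.160),('handle near',247,264,.160)]: print(n,q(u,v,z))
tr=silhouettes('top','tray_in')[0]['region'].astype(np.uint8)
for nm,m,z in [('cup',r,.165),('tray',tr,.03)]:
    c=max(cv2.findContours(m,0,2)[0],key=cv2.contourArea)
    print(nm,cv2.minAreaRect(c))
    for p in cv2.boxPoints(cv2.minAreaRect(c)): print(np.round(bp('top',p,z),3))
im=cv2.imread('pics/top1.png')
c=im[140:180,185:300];cv2.imwrite('pics/dz.png',cv2.resize(c,None,fx=6,fy=6,interpolation=cv2.INTER_NEAREST))
E
```

```text
C [0.46035681 0.03215444 1.53039722]
FL [0.662 0.207 0.165]
FR [ 0.666 -0.061  0.165]
BL [0.899 0.213 0.165]
BR [ 0.905 -0.057  0.165]
doorFL [0.644 0.204 0.163]
doorFR [ 0.65  -0.061  0.163]
handle end [ 0.608 -0.033  0.16 ]
handle near [ 0.649 -0.032  0.16 ]
cup ((241.5, 118.5), (105.0, 95.0), 90.0)
[0.905 0.216 0.165]
[ 0.909 -0.059  0.165]
[ 0.604 -0.062  0.165]
[0.6   0.209 0.165]
tray ((389.196533203125, 207.85601806640625), (56.639488220214844, 41.481563568115234), 3.5763344764709473)
[ 0.448 -0.292  0.03 ]
[ 0.577 -0.3    0.03 ]
[ 0.568 -0.476  0.03 ]
[ 0.439 -0.468  0.03 ]
```

View pics/dz.png

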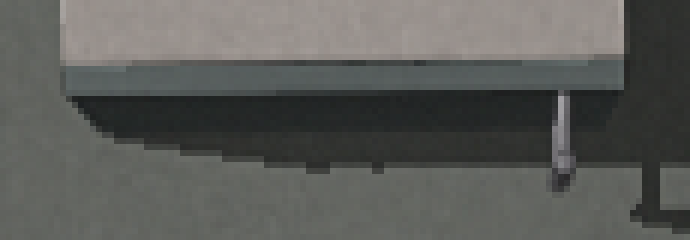

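```bash
cat >> h.py <<'E'
def yaw_of(R): return np.degrees(np.arctan2(R[1,0],R[0,0]))
def Rz(a):
    a=np.radians(a);return np.array([[np.cos(a),-np.sin(a)],[np.sin(a),np.cos(a)]])
def plan(way, step=0.038, tstep=9.5, p=None, yaw=None, ramp=True):
    """way: list of (x,y,z,yaw or None); prints rounded rows (tool down assumed)"""
    o=get_obs()
    p=np.array(o['eef_pos'] if p is None else p,float); y=yaw_of(np.array(o['tool_rot'])) if yaw is None else yaw
    rows=[]
    for w in way:
        g=np.array(w[:3],float); gy=y if w[3] is None else w[3]
        p0,y0=p.copy(),y
        n=max(1,int(np.ceil(max(np.linalg.norm(g-p)/step,abs(gy-y)/tstep))))
        for i in range(1,n+1):
            s=i/n; tp=p0+(g-p0)*s; ty=y0+(gy-y0)*s
            d=tp-p; xy=Rz(-y)@d[:2]   # tool x along yaw; tool y = mirrored
            r=[round(xy[0]/.04,2),round(-xy[1]/.04,2),round(-d[2]/.04,2),round(-(ty-y)/10,2)]
            rows.append(r)
            a=Rz(y)@np.array([r[0],-r[1]])*.04
            p=p+np.array([a[0],a[1],-r[2]*.04]); y=y-r[3]*10
    for k in range(0,len(rows),12): print('; '.join(' '.join('%g'%(v+0.0) for v in r) for r in rows[k:k+12])); print()
    print('end',np.round(p,4),round(y,2),len(rows))
E
python3 - <<'E'
from h import *
plan([(0.56,-0.033,0.26,181)])
E
```

```text
0.76 -0.52 -0.04 -0.95; 0.84 -0.4 -0.04 -0.95; 0.89 -0.25 -0.05 -0.95; 0.91 -0.09 -0.04 -0.95; 0.93 0.05 -0.04 -0.95; 0.9 0.21 -0.04 -0.95; 0.85 0.35 -0.05 -0.95; 0.79 0.48 -0.04 -0.95; 0.69 0.61 -0.04 -0.95; 0.58 0.72 -0.04 -0.95; 0.46 0.8 -0.04 -0.95; 0.31 0.87 -0.05 -0.95

0.17 0.91 -0.04 -0.95; 0.02 0.92 -0.04 -0.95; -0.13 0.92 -0.04 -0.95; -0.29 0.87 -0.05 -0.95; -0.42 0.82 -0.04 -0.95

end [ 0.5599 -0.0332  0.2601] 181.03 17
```

{"method": "send_rows", "body": {"targets": "0.76 -0.52 -0.04 -0.95; 0.84 -0.4 -0.04 -0.95; 0.89 -0.25 -0.05 -0.95; 0.91 -0.09 -0.04 -0.95"}}

```text
clock: 1.3
eef_pos: [0.2794, -0.4215, 0.2383]
tool_rot: [[0.532, 0.846, 0.0], [0.846, -0.532, -0.0], [-0.0, 0.0, -1.0]]
ft_force: [-0.9, -0.1, 0.3]
width: 0.0855
```

{"method": "send_rows", "body": {"targets": "0.93 0.05 -0.04 -0.95; 0.9 0.21 -0.04 -0.95; 0.85 0.35 -0.05 -0.95; 0.79 0.48 -0.04 -0.95; 0.69 0.61 -0.04 -0.95; 0.58 0.72 -0.04 -0.95; 0.46 0.8 -0.04 -0.95; 0.31 0.87 -0.05 -0.95"}}

```text
clock: 2.3
eef_pos: [0.4526, -0.1817, 0.2519]
tool_rot: [[-0.693, 0.721, 0.0], [0.721, 0.693, -0.0], [-0.001, 0.0, -1.0]]
ft_force: [0.1, 0.1, 1.4]
width: 0.0855
```

{"method": "send_rows", "body": {"targets": "0.17 0.91 -0.04 -0.95; 0.02 0.92 -0.04 -0.95; -0.13 0.92 -0.04 -0.95; -0.29 0.87 -0.05 -0.95; -0.42 0.82 -0.04 -0.95; 0 0 0 0; 0 0 0 0", "hand": 50}}

```text
clock: 3.18
eef_pos: [0.5596, -0.0334, 0.2599]
tool_rot: [[-1.0, -0.017, -0.001], [-0.017, 1.0, -0.0], [0.001, -0.0, -1.0]]
ft_force: [-0.4, -0.3, 0.4]
width: 0.0502
```

```bash
python3 - <<'E'
from h import *
snap('wrist','w1.png');snap('top','top2.png');snap('scene','scene2.png')
r=silhouettes('wrist','door_handle')
for q in r[:2]: print(q['score'],q['uv'])
for h in [.165,.14,.08]: print(h,proj('wrist',(0.609,-0.033,h)))
E
```

```text
0.95 [357.8, 259.9]
0.165 [253.66823137 250.6935817 ]
0.14 [253.66528268 238.61098452]
0.08 [253.65985897 216.38670044]
```

View pics/w1.png

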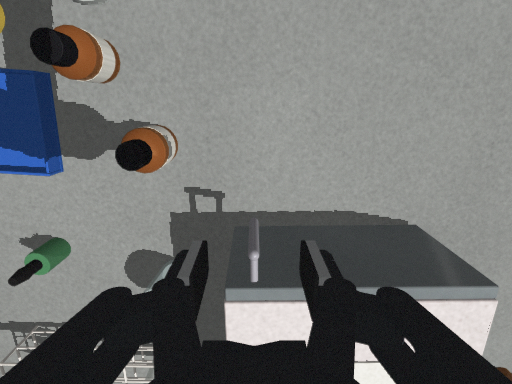

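View pics/top2.png

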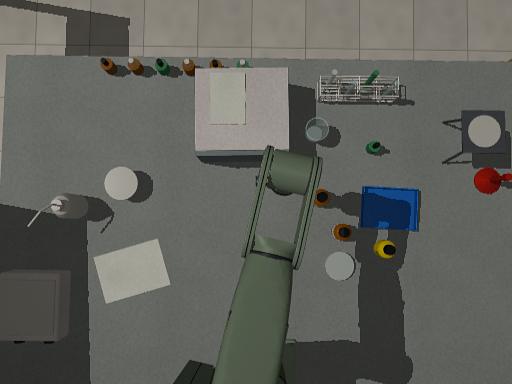

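View pics/scene2.png

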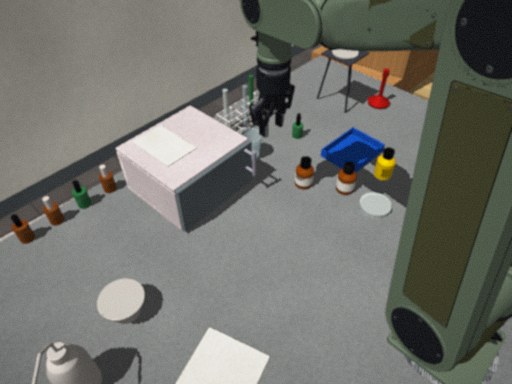

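```bash
python3 - <<'E'
from h import *
plan([(0.6095,-0.033,0.25,None),(0.6095,-0.033,0.123,None)],step=0.025)
E
```

```text
-0.42 0 0.08 0; -0.41 0 0.09 0; -0.42 0.01 0.08 0; 0 0 0.53 0; 0 0 0.53 0; 0 0 0.53 0; 0 0 0.53 0; 0 0 0.53 0; 0 0 0.53 0

end [ 0.6095 -0.0328  0.1229] -179.08 9
```

{"method": "send_rows", "body": {"targets": "-0.42 0 0.08 0; -0.41 0 0.09 0; -0.42 0 0.08 0; 0 0 0.53 0; 0 0 0.53 0; 0 0 0.53 0; 0 0 0.53 0; 0 0 0.53 0; 0 0 0.53 0; 0 0 0 0"}}

```text
clock: 4.62
eef_pos: [0.6083, -0.0322, 0.1204]
tool_rot: [[-1.0, -0.017, -0.005], [-0.017, 1.0, 0.001], [0.005, 0.001, -1.0]]
ft_force: [0.0, -0.2, 0.6]
width: 0.05
```

{"method": "send_rows", "body": {"targets": "0 0 0 0; 0 0 0 0; 0 0 0 0; 0 0 0 0; 0 0 0 0; 0 0 0 0", "hand": 0, "grip_force": 50}}

```text
clock: 5.38
eef_pos: [0.611, -0.0328, 0.1244]
tool_rot: [[-1.0, -0.018, 0.003], [-0.018, 1.0, -0.001], [-0.003, -0.001, -1.0]]
ft_force: [-0.8, -2.1, 5.7]
width: 0.0098
```

{"method": "send_rows", "body": {"targets": "0.26 0.06 0 0.25; 0.52 0.13 0 0.5; 0.52 0.13 0 0.5; 0.52 0.13 0 0.5; 0 0 0 0"}}

```text
clock: 6.0
eef_pos: [0.5393, -0.0061, 0.1244]
tool_rot: [[-0.959, 0.283, 0.002], [0.283, 0.959, 0.002], [-0.001, 0.002, -1.0]]
ft_force: [-0.5, 2.1, 7.0]
width: 0.0098
```

{"method": "send_rows", "body": {"targets": "0.52 0.13 0 0.5; 0.52 0.13 0 0.5; 0.52 0.13 0 0.5; 0.52 0.13 0 0.5; 0 0 0 0"}}

```text
clock: 6.62
eef_pos: [0.4737, 0.0476, 0.1244]
tool_rot: [[-0.805, 0.594, 0.005], [0.594, 0.805, 0.004], [-0.002, 0.006, -1.0]]
ft_force: [4.1, 6.4, 4.4]
width: 0.0094
```

```bash
python3 - <<'E'
from h import *
o=get_obs();print(o['eef_pos'],o['ft_force'],o['moment'],yaw_of(o['tool_rot']))
snap('top','top3.png');snap('scene','scene3.png')
E
```

```text
[0.47369026 0.0476329  0.12436573] [4.06482018 6.40767009 4.42046858] [ 0.70848665 -0.40690782  0.10620597] 143.5752638915281
```

View pics/top3.png

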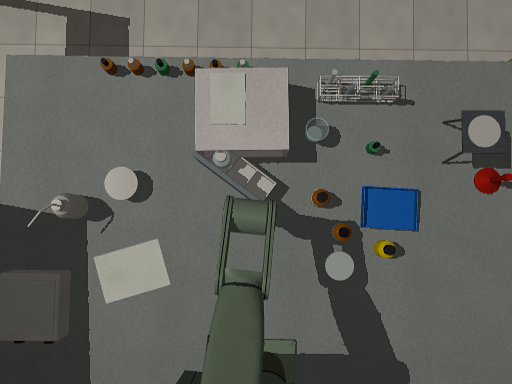

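View pics/scene3.png

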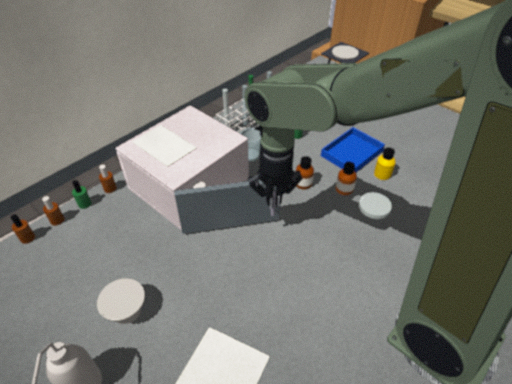

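```bash
python3 - <<'E'
import numpy as np
from scipy.optimize import least_squares
P=np.array([(.6100,-.0325),(.5393,-.0061),(.4737,.0476)])
s=least_squares(lambda c:np.linalg.norm(P-c,axis=1)-.245,[.655,.208]);print(s.x,s.fun)
s=least_squares(lambda c:np.linalg.norm(P-c[:2],axis=1)-c[2],[.655,.208,.245]);print(s.x)
E
```

```text
[0.65934304 0.20747845] [-1.23754946e-06  2.22009710e-06 -1.10295302e-06]
[0.6593106  0.20742365 0.24493855]
```

{"method": "send_rows", "body": {"targets": "0.52 0.14 0 0.5; 0.52 0.14 0 0.5; 0.52 0.13 0 0.5; 0.52 0.13 0 0.5; 0.52 0.13 0 0.5; 0.52 0.13 0 0.5; 0 0 0 0"}}

```text
clock: 7.6
eef_pos: [0.4184, 0.1614, 0.1244]
tool_rot: [[-0.401, 0.916, 0.009], [0.916, 0.401, 0.004], [-0.0, 0.01, -1.0]]
ft_force: [8.2, 4.2, -0.4]
width: 0.0098
```

{"method": "send_rows", "body": {"targets": "0.52 0.18 0 0.5; 0.52 0.14 0 0.5; 0.52 0.14 0 0.5; 0.52 0.13 0 0.5; 0.52 0.13 0 0.5; 0.52 0.13 0 0.5; 0.26 0.07 0 0.25; 0 0 0 0; 0 0 0 0"}}

```text
clock: 8.72
eef_pos: [0.4305, 0.2978, 0.1244]
tool_rot: [[0.155, 0.988, 0.005], [0.988, -0.155, 0.002], [0.003, 0.005, -1.0]]
ft_force: [5.3, 0.6, 5.1]
width: 0.0097
```

{"method": "send_rows", "body": {"targets": "0 0 0 0; 0 0 0 0; 0 0 0 0; 0 0 -0.5 0; 0 0 -1 0; 0 0 -1 0; 0 0 -1 0; 0 0 -1 0", "hand": 50, "grip_force": 20}}

```text
clock: 9.72
eef_pos: [0.4275, 0.2969, 0.3037]
tool_rot: [[0.156, 0.988, -0.001], [0.988, -0.156, -0.0], [-0.0, -0.001, -1.0]]
ft_force: [-0.1, 0.6, -0.8]
width: 0.0496
```

```bash
python3 - <<'E'
from h import *
snap('wrist','w4.png')
im=snap('top','top4.png');snap('scene','scene4.png')
for th in ['empty0','brown0','tray_in','rack']:
    for r in silhouettes('top',th)[:3]: print(th,round(r['score'],2),np.round(r['uv'],1))
c=im[130:290,180:440,::-1];cv2.imwrite('pics/top4z.png',cv2.resize(c,None,fx=3,fy=3,interpolation=cv2.INTER_CUBIC))
E
```

```text
empty0 0.69 [209.6 177.8]
brown0 0.77 [342.  235.4]
brown0 0.61 [383.3 248. ]
brown0 0.5 [320.9 197.6]
tray_in 0.84 [389.1 207.7]
rack 0.94 [195.5 203.3]
```

View pics/top4z.png

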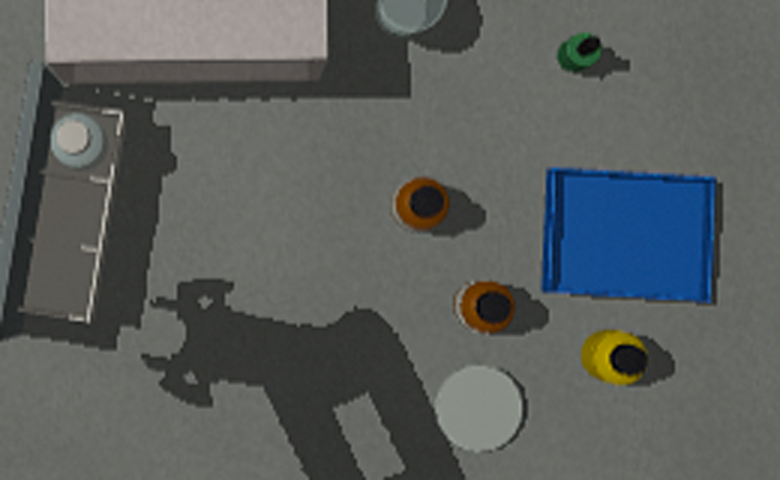

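View pics/w4.png

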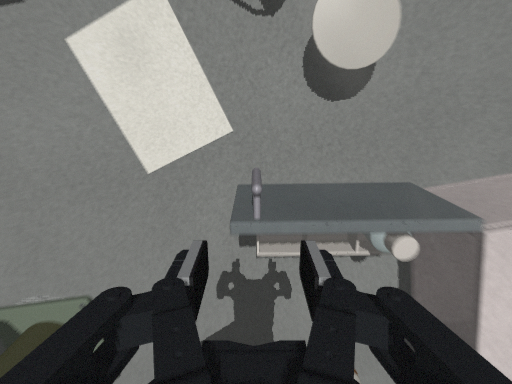

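View pics/scene4.png

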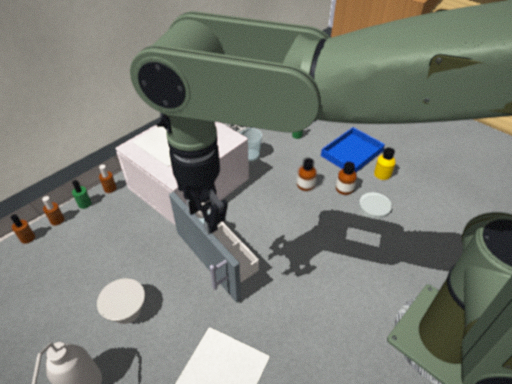

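```bash
python3 - <<'E'
from h import *
q=lambda u,v,z:bp('top',(180+u/3,130+v/3),z)
pts={'emptycap':(72,137,.135),'rkHinge':(122,109,.076),'div1':(110,180,.076),'div2':(98,248,.076),'rkFree':(88,321,.076),'doorTopFree':(3,335,.163),'doorTopHinge':(42,65,.163),'b1':(427,202,.099),'b2':(493,307,.099)}
W={k:q(*v) for k,v in pts.items()}
for k in W: print(k,np.round(W[k],3))
a=W['rkHinge']-W['rkFree'];print('len',np.linalg.norm(a),'yaw of door y',np.degrees(np.arctan2(a[1],a[0])))
a=W['doorTopHinge']-W['doorTopFree'];print('len',np.linalg.norm(a),'yaw of door y',np.degrees(np.arctan2(a[1],a[0])))
snap('top','top5.png')
r=silhouettes('top','rack')[0]['region']
im=cv2.imread('pics/top5.png')
c=im[140:250,175:235];cv2.imwrite('pics/rz.png',cv2.resize(c,None,fx=5.4,fy=5.4,interpolation=cv2.INTER_NEAREST))
E
```

```text
emptycap [0.59  0.183 0.135]
rkHinge [0.625 0.14  0.076]
div1 [0.553 0.15  0.076]
div2 [0.484 0.161 0.076]
rkFree [0.411 0.17  0.076]
doorTopFree [0.4   0.241 0.163]
doorTopHinge [0.656 0.21  0.163]
b1 [ 0.534 -0.166  0.099]
b2 [ 0.431 -0.232  0.099]
len 0.21603615558156508 yaw of door y -7.9638324648227306
len 0.2583003855871519 yaw of door y -6.859460896751667
```

View pics/rz.png

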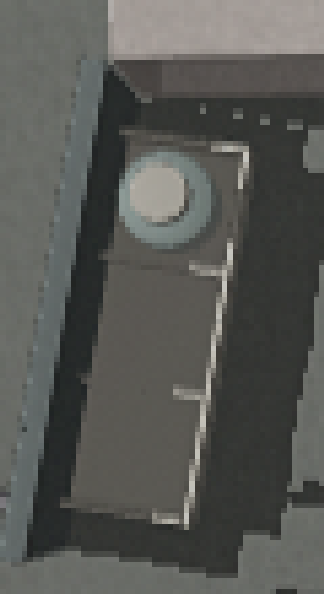

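```bash
python3 - <<'E'
from h import *
plan([(.590,.183,.265,81.7)])
E
```

```text
-0.36 0.74 0.15 -0.01; -0.37 0.75 0.15 -0.01; -0.36 0.74 0.15 -0.01; -0.37 0.74 0.15 -0.01; -0.36 0.74 0.15 -0.02; -0.37 0.74 0.15 -0.01

end [0.59   0.1831 0.265 ] 81.73 6
```

{"method": "send_rows", "body": {"targets": "-0.36 0.74 0.15 -0.01; -0.37 0.75 0.15 -0.01; -0.36 0.74 0.15 -0.01; -0.37 0.74 0.15 -0.01; -0.36 0.74 0.15 -0.02; -0.37 0.74 0.15 -0.01; 0 0 0 0; 0 0 0 0", "hand": 60}}

```text
clock: 11.18
eef_pos: [0.5901, 0.1837, 0.2659]
tool_rot: [[0.144, 0.99, -0.002], [0.99, -0.144, 0.0], [-0.0, -0.002, -1.0]]
ft_force: [0.1, -0.2, -0.8]
width: 0.0602
```

```bash
python3 - <<'E'
from h import *
c=cam('wrist');im=snap('wrist','w5.png')
o=get_obs();print(o['eef_pos'],yaw_of(o['tool_rot']))
for r in silhouettes('wrist','empty0')[:2]: 
    ys,xs=np.where(r['region']);print(r['score'],r['uv'],xs.min(),xs.max(),ys.min(),ys.max())
hsv=cv2.cvtColor(np.ascontiguousarray(im),cv2.COLOR_RGB2HSV)
print('pred cap',proj('wrist',(.590,.183,.135),c))
for n,p in {'rkH':(.625,.140),'rkF':(.411,.170)}.items(): print(n,proj('wrist',(*p,.076),c))
E
```

```text
[0.59007159 0.1840032  0.26640652] 81.75857323909199
pred cap [254.82962596 187.91095217]
rkH [288.10134478 204.04057998]
rkF [111.44429852 204.81076393]
```

View pics/w5.png

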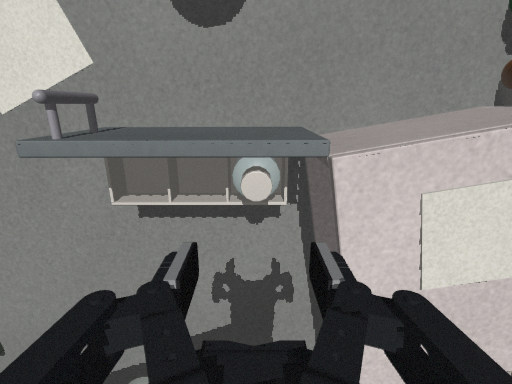

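```bash
python3 - <<'E'
from h import *
c=cam('wrist');im=cv2.imread('pics/w5.png')
g=cv2.cvtColor(im,cv2.COLOR_BGR2GRAY)[150:215,225:295]
hc=cv2.HoughCircles(g,cv2.HOUGH_GRADIENT,1,30,param1=100,param2=10,minRadius=12,maxRadius=20);print(hc+np.array([225,150,0]))
for uv in [(256,184),(256.5,183)]: print(bp('wrist',uv,.135,c))
cv2.imwrite('pics/c5.png',cv2.resize(im[140:220,90:310],None,fx=3.6,fy=3.6,interpolation=cv2.INTER_CUBIC))
E
```

```text
[[[256.5 185.5  16. ]]]
[0.59182694 0.18711445 0.135     ]
[0.59245725 0.18805383 0.135     ]
```

View pics/c5.png

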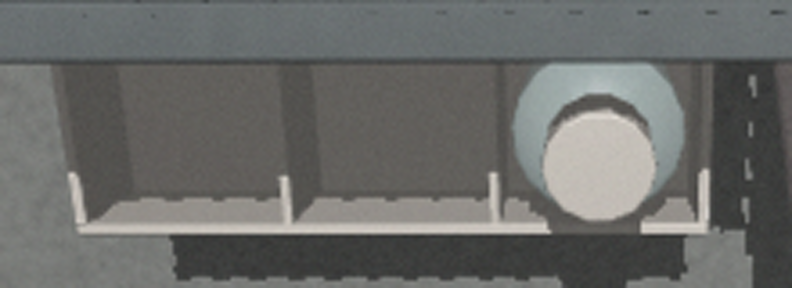

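```bash
python3 - <<'E'
from h import *
plan([(.5918,.1855,.20,81.7),(.5918,.1855,.111,81.7)],step=.03)
E
```

```text
0.01 0.01 0.56 0; 0.02 0.02 0.55 0.01; 0.01 0.01 0.56 0; 0 0 0.74 0; 0 0 0.74 0; 0 0 0.74 0

end [0.5919 0.1855 0.1112] 81.68 6
```

{"method": "send_rows", "body": {"targets": "0.02 0.02 0.56 0; 0.02 0.02 0.55 0; 0 0 0.56 0; 0 0 0.74 0; 0 0 0.74 0; 0 0 0.74 0; 0 0 0 0; 0 0 0 0"}}

```text
clock: 12.28
eef_pos: [0.5932, 0.1855, 0.1128]
tool_rot: [[0.143, 0.99, 0.002], [0.99, -0.143, 0.0], [0.001, 0.002, -1.0]]
ft_force: [-0.4, -0.2, 0.3]
width: 0.0602
```

{"method": "send_rows", "body": {"targets": "0 0 0 0; 0 0 0 0; 0 0 0 0; 0 0 0 0; 0 0 0 0", "hand": 28, "grip_force": 20}}

```text
clock: 12.9
eef_pos: [0.5937, 0.1852, 0.1132]
tool_rot: [[0.144, 0.99, 0.003], [0.99, -0.144, 0.001], [0.001, 0.003, -1.0]]
ft_force: [-0.5, 0.6, 6.7]
width: 0.0312
```

```bash
python3 - <<'E'
from h import *
plan([(.5925,.1853,.21,81.7),(.508,-.384,.22,81.7),(.508,-.384,.10,81.7)],step=.036)
E
```

```text
0 -0.01 -0.81 0; 0 -0.01 -0.8 0; 0 -0.01 -0.81 0; -0.9 0 -0.02 0; -0.9 -0.01 -0.01 0; -0.9 0 -0.02 0; -0.9 0 -0.01 0; -0.9 0 -0.02 0; -0.9 -0.01 -0.01 0; -0.9 0 -0.02 0; -0.9 0 -0.01 0; -0.89 0 -0.02 0

-0.9 -0.01 -0.02 0; -0.9 0 -0.01 0; -0.9 0 -0.02 0; -0.9 0 -0.01 0; -0.9 -0.01 -0.02 0; -0.9 0 -0.01 0; -0.9 0 -0.02 0; 0 0 0.75 0; 0 0 0.75 0; 0 0 0.75 0; 0 0 0.75 0

end [ 0.5081 -0.384   0.1   ] 81.73 23
```

Lift first slowly, check, then travel.

{"method": "send_rows", "body": {"targets": "0 0 -0.4 0; 0 0 -0.7 0; 0 0 -0.7 0; 0 0 -0.62 0; 0 0 0 0"}}

```text
clock: 13.52
eef_pos: [0.5945, 0.1851, 0.2113]
tool_rot: [[0.144, 0.99, 0.006], [0.99, -0.144, 0.001], [0.002, 0.006, -1.0]]
ft_force: [0.8, -0.6, -2.1]
width: 0.0311
```

```bash
python3 - <<'E'
from h import *
snap('scene','s6.png');snap('wrist','w6.png')
im=cv2.imread('pics/s6.png');im2=cv2.imread('pics/w6.png')
cv2.imwrite('pics/m6.png',np.hstack([cv2.resize(im,(400,300)),cv2.resize(im2,(400,300))]))
E
```

```text
(no output)
```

View pics/m6.png

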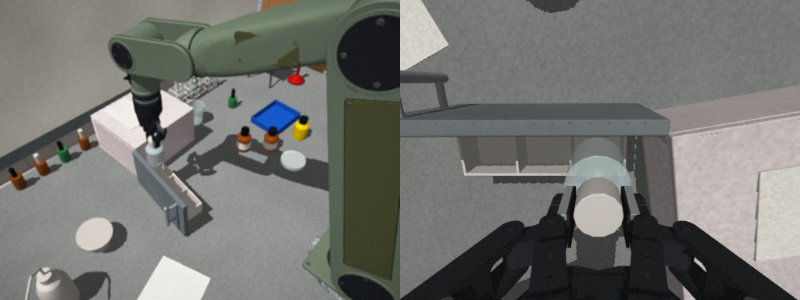

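{"method": "send_rows", "body": {"targets": "-0.5 0 -0.02 0; -0.9 0 -0.02 0; -0.9 0 -0.02 0; -0.9 0 -0.02 0; -0.9 0 -0.02 0; -0.9 0 -0.02 0; -0.9 0 -0.02 0; -0.9 0 -0.01 0; -0.89 0 -0.02 0; -0.9 -0.01 -0.02 0; -0.9 0 -0.01 0; -0.9 0 -0.02 0"}}

```text
clock: 15.12
eef_pos: [0.5304, -0.2281, 0.2153]
tool_rot: [[0.145, 0.989, -0.003], [0.989, -0.145, 0.001], [0.001, -0.003, -1.0]]
ft_force: [0.4, 1.3, -1.2]
width: 0.0316
```

{"method": "send_rows", "body": {"targets": "-0.9 0 -0.01 0; -0.9 -0.01 -0.02 0; -0.9 0 -0.01 0; -0.9 0 -0.02 0; -0.3 0 0 0; 0 0 0 0; 0 0 0 0"}}

```text
clock: 16.0
eef_pos: [0.5094, -0.3794, 0.2187]
tool_rot: [[0.143, 0.99, -0.001], [0.99, -0.143, 0.002], [0.001, -0.001, -1.0]]
ft_force: [-0.4, -0.1, -1.6]
width: 0.0313
```

```bash
python3 - <<'E'
from h import *
print(get_obs()['eef_pos'],get_obs()['width'])
snap('wrist','w7.png')
plan([(.508,-.384,.084,81.7)],step=.036)
E
```

```text
[ 0.50938818 -0.37938571  0.21871169] 0.03127233821795942
-0.03 -0.01 0.84 0; -0.03 0 0.85 0; -0.03 -0.01 0.84 0.01; -0.03 0 0.84 0

end [ 0.5082 -0.3839  0.0841] 81.7 4
```

View pics/w7.png

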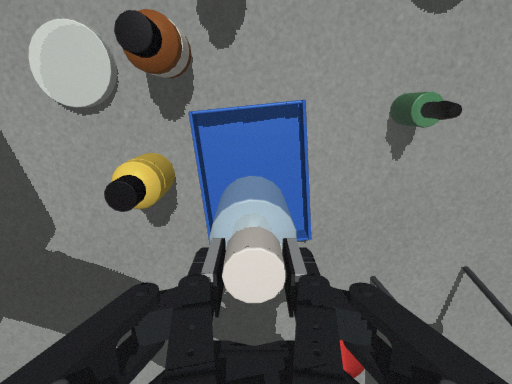

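{"method": "send_rows", "body": {"targets": "-0.03 0 0.84 0; -0.03 0 0.85 0; -0.03 0 0.84 0; -0.03 0 0.6 0; 0 0 0.2 0; 0 0 0.08 0; 0 0 0.04 0; 0 0 0 0"}}

```text
clock: 17.05
eef_pos: [0.5095, -0.3859, 0.0825]
tool_rot: [[0.144, 0.99, 0.001], [0.99, -0.144, -0.001], [-0.001, 0.002, -1.0]]
ft_force: [-0.1, -0.2, -1.0]
width: 0.0314
```

{"method": "send_rows", "body": {"targets": "0 0 0.04 0; 0 0 0.04 0; 0 0 0 0; 0 0 0 0"}}

```text
clock: 17.55
eef_pos: [0.5096, -0.3866, 0.0813]
tool_rot: [[0.144, 0.99, 0.002], [0.99, -0.144, -0.002], [-0.002, 0.002, -1.0]]
ft_force: [-2.7, 1.8, 8.8]
width: 0.0313
```

{"method": "send_rows", "body": {"targets": "0 0 0 0; 0 0 0 0; 0 0 0 0; 0 0 -0.3 0; 0 0 -0.8 0; 0 0 -1 0; 0 0 -1 0; 0 0 -1 0", "hand": 60}}

```text
clock: 18.55
eef_pos: [0.509, -0.3854, 0.2443]
tool_rot: [[0.144, 0.99, 0.001], [0.99, -0.144, -0.001], [-0.001, 0.001, -1.0]]
ft_force: [0.0, 0.3, 0.1]
width: 0.0601
```

```bash
python3 - <<'E'
from h import *
print(get_obs()['eef_pos'],get_obs()['width'])
a=snap('wrist','w8.png');b=snap('scene','s8.png')
cv2.imwrite('pics/m8.png',np.hstack([cv2.resize(b,(400,300)),cv2.resize(a,(400,300))])[:,:,::-1])
snap('top','top8.png')
for r in silhouettes('top','brown0')[:4]: print(r['score'],r['uv'],bp('top',r['uv'],.06))
E
```

```text
[ 0.50897551 -0.38539711  0.24432058] 0.06009124127378704
0.74 [341.7, 232.2] [ 0.43085482 -0.23107869  0.06      ]
0.56 [323.1, 208.2] [ 0.50297588 -0.174111    0.06      ]
```

View pics/m8.png

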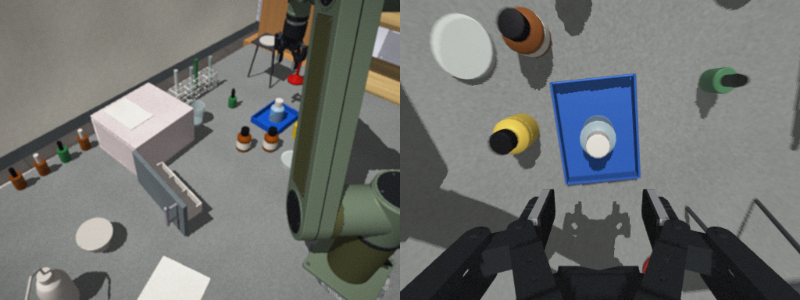

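View pics/top8.png

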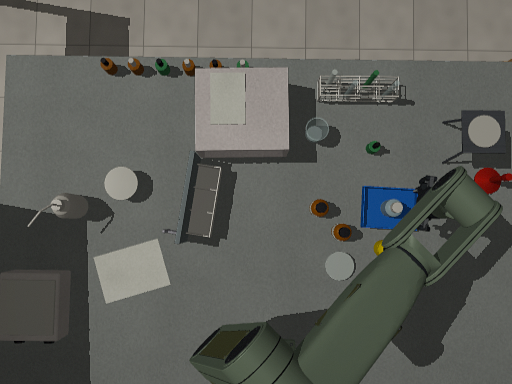

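```bash
python3 - <<'E'
from h import *
im=cv2.imread('pics/top8.png');cv2.imwrite('pics/bz.png',cv2.resize(im[190:250,300:360],None,fx=8,fy=8,interpolation=cv2.INTER_NEAREST))
print(bp('top',(321,208),.099))
plan([(.502,-.171,.22,81.7)],step=.038)
E
```

```text
[ 0.50234755 -0.16240124  0.099     ]
0.88 -0.16 0.1 0; 0.88 -0.16 0.1 0; 0.89 -0.16 0.1 0; 0.88 -0.16 0.1 0; 0.88 -0.16 0.1 0; 0.88 -0.16 0.1 0

end [ 0.5019 -0.171   0.22  ] 81.73 6
```

View pics/bz.png

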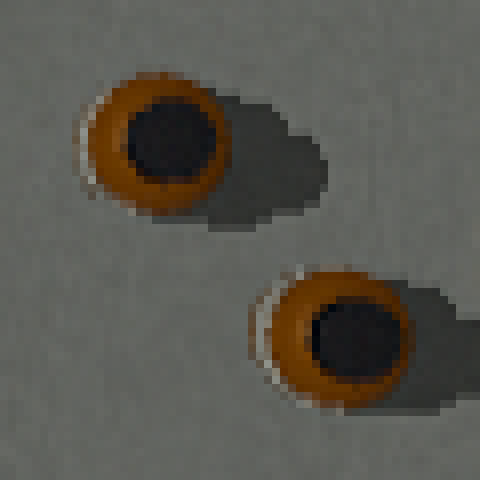

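{"method": "send_rows", "body": {"targets": "0.88 -0.16 0.1 0; 0.88 -0.16 0.1 0; 0.89 -0.16 0.1 0; 0.88 -0.16 0.1 0; 0.88 -0.16 0.1 0; 0.88 -0.16 0.1 0; 0.15 0 0 0; 0 0 0 0"}}

```text
clock: 19.75
eef_pos: [0.5019, -0.1645, 0.2172]
tool_rot: [[0.143, 0.99, -0.001], [0.99, -0.143, 0.0], [-0.0, -0.001, -1.0]]
ft_force: [0.5, 1.0, 0.5]
width: 0.06
```

```bash
python3 - <<'E'
from h import *
c=cam('wrist');im=snap('wrist','w9.png')
hsv=cv2.cvtColor(im,cv2.COLOR_RGB2GRAY)
p=proj('wrist',(.504,-.164,.099),c);print(p, get_obs()['eef_pos'])
u,v=map(int,p)
g=(hsv[v-40:v+40,u-50:u+50]<40).astype(np.uint8)
n,l,s,ce=cv2.connectedComponentsWithStats(g)
for i in range(1,n):
    if s[i,4]>200: print(s[i],ce[i]+[u-50,v-40],bp('wrist',ce[i]+[u-50,v-40],.099,c))
E
```

```text
[256.95764431 190.20286576] [ 0.50208747 -0.16512439  0.21756775]
[ 35  18  33  37 945] [256.95343915 186.45291005] [ 0.5045088 -0.1603612  0.099    ]
```

View pics/w9.png

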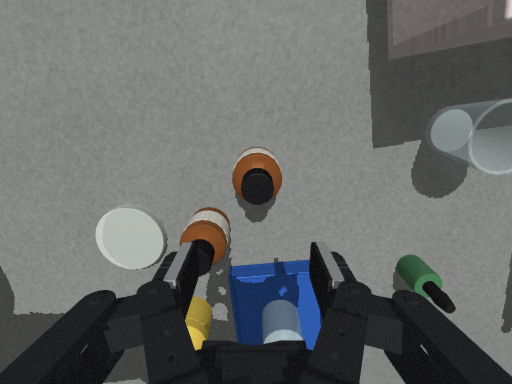

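```bash
python3 - <<'E'
from h import *
plan([(.5045,-.1635,.15,81.7),(.5045,-.1635,.077,81.7)],step=.03)
E
```

```text
0.02 0.02 0.56 0; 0.01 0.02 0.57 0; 0.02 0.01 0.56 0; 0 0 0.61 0; 0 0 0.61 0; 0 0 0.6 0

end [ 0.5044 -0.1634  0.0772] 81.72 6
```

{"method": "send_rows", "body": {"targets": "0.02 0.02 0.56 0; 0.01 0.02 0.57 0; 0.02 0.01 0.56 0; 0 0 0.61 0; 0 0 0.61 0; 0 0 0.6 0; 0 0 0 0; 0 0 0 0"}}

```text
clock: 20.8
eef_pos: [0.5051, -0.164, 0.0784]
tool_rot: [[0.145, 0.989, 0.001], [0.989, -0.145, -0.001], [-0.001, 0.001, -1.0]]
ft_force: [0.8, 1.2, -0.8]
width: 0.0602
```

{"method": "send_rows", "body": {"targets": "0 0 0 0; 0 0 0 0; 0 0 0 0; 0 0 0 0; 0 0 0 0", "hand": 28, "grip_force": 22}}

```text
clock: 21.42
eef_pos: [0.5054, -0.1634, 0.079]
tool_rot: [[0.144, 0.99, 0.002], [0.99, -0.144, -0.001], [-0.001, 0.002, -1.0]]
ft_force: [-0.7, 0.0, 6.3]
width: 0.0309
```

{"method": "send_rows", "body": {"targets": "0 0 -0.4 0; 0 0 -0.7 0; 0 0 -0.7 0; 0 0 -0.7 0; 0 0 -0.8 0; 0 0 0 0"}}

```text
clock: 22.18
eef_pos: [0.5064, -0.1637, 0.213]
tool_rot: [[0.144, 0.99, 0.006], [0.99, -0.144, -0.003], [-0.002, 0.007, -1.0]]
ft_force: [-0.9, 0.3, -1.3]
width: 0.0314
```

```bash
python3 - <<'E'
from h import *
a=snap('wrist','w10.png');b=snap('scene','s10.png')
cv2.imwrite('pics/m10.png',np.hstack([cv2.resize(b,(400,300)),cv2.resize(a,(400,300))])[:,:,::-1])
plan([(.5233,.1916,.215,81.7)],step=.036)
plan([(.454,.2017,.215,81.7)],step=.036)
E
```

```text
0.88 -0.08 -0.01 0; 0.89 -0.08 -0.02 0; 0.88 -0.08 -0.01 0; 0.88 -0.08 -0.02 0; 0.88 -0.08 -0.01 0; 0.89 -0.08 -0.02 0; 0.88 -0.08 -0.01 0; 0.88 -0.08 -0.02 0; 0.89 -0.08 -0.01 0; 0.88 -0.07 -0.02 0

end [0.5235 0.1916 0.2151] 81.73 10
0.8 -0.23 -0.01 0; 0.81 -0.23 -0.02 0; 0.8 -0.23 -0.01 0; 0.8 -0.24 -0.01 0; 0.8 -0.23 -0.02 0; 0.81 -0.23 -0.01 0; 0.8 -0.23 -0.01 0; 0.8 -0.23 -0.02 0; 0.8 -0.23 -0.01 0; 0.81 -0.23 -0.01 0; 0.8 -0.24 -0.02 0

end [0.4538 0.2017 0.2151] 81.73 11
```

View pics/m10.png

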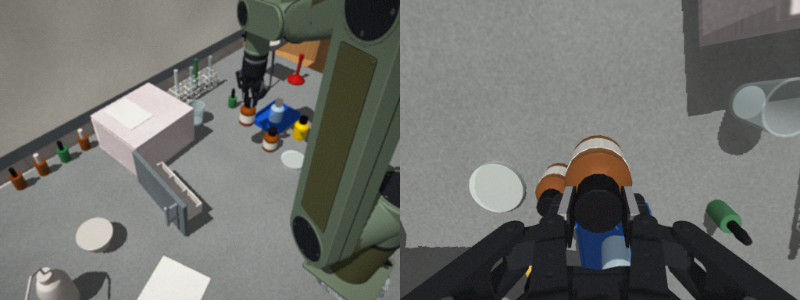

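{"method": "send_rows", "body": {"targets": "0.5 -0.04 -0.01 0; 0.88 -0.08 -0.02 0; 0.88 -0.08 -0.01 0; 0.88 -0.08 -0.02 0; 0.88 -0.08 -0.01 0; 0.88 -0.08 -0.02 0; 0.88 -0.08 -0.01 0; 0.88 -0.08 -0.02 0; 0.88 -0.08 -0.01 0; 0.88 -0.08 -0.02 0; 0.36 -0.04 0 0; 0 0 0 0"}}

```text
clock: 23.78
eef_pos: [0.5223, 0.1901, 0.2145]
tool_rot: [[0.142, 0.99, -0.002], [0.99, -0.142, -0.001], [-0.001, -0.002, -1.0]]
ft_force: [-0.2, -0.5, -1.9]
width: 0.0307
```

```bash
python3 - <<'E'
from h import *
o=get_obs();print(o['eef_pos'],o['width'],yaw_of(o['tool_rot']))
a=snap('wrist','w11.png')
cc=cam('wrist');
for n,p in {'rkH':(.625,.140),'rkF':(.411,.170)}.items(): print(n,proj('wrist',(*p,.076),cc))
plan([(.5233,.1916,.13,81.7)],step=.036)
E
```

```text
[0.52228033 0.19006562 0.21448735] 0.030712431266846293 81.849999775732
rkH [358.23043439 216.29995497]
rkF [152.10810329 217.01419271]
0.02 0 0.71 0; 0.02 0.01 0.7 0; 0.02 0 0.71 0.01

end [0.5233 0.1915 0.1299] 81.67 3
```

View pics/w11.png

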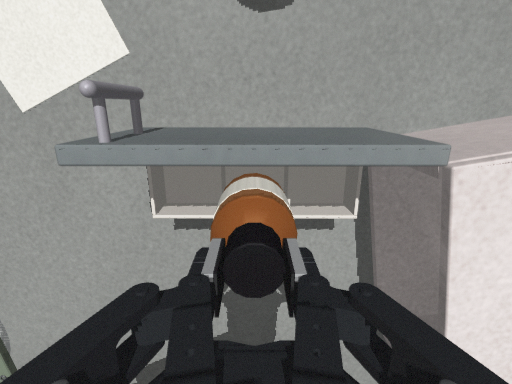

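{"method": "send_rows", "body": {"targets": "0.02 0 0.71 0; 0.02 0.01 0.7 0; 0.02 0 0.71 0; 0 0 0.2 0; 0 0 0.1 0; 0 0 0 0; 0 0 0 0"}}

```text
clock: 24.7
eef_pos: [0.5251, 0.1917, 0.1202]
tool_rot: [[0.144, 0.99, 0.002], [0.99, -0.144, 0.0], [0.001, 0.002, -1.0]]
ft_force: [0.0, 0.5, -2.5]
width: 0.0315
```

{"method": "send_rows", "body": {"targets": "0 0 0.06 0; 0 0 0.06 0; 0 0 0.03 0; 0 0 0 0; 0 0 0 0"}}

```text
clock: 25.32
eef_pos: [0.5246, 0.192, 0.115]
tool_rot: [[0.144, 0.99, 0.001], [0.99, -0.144, 0.0], [0.001, 0.001, -1.0]]
ft_force: [-3.1, -0.6, 9.0]
width: 0.0309
```

Contact with the rack floor; release and rise.

{"method": "send_rows", "body": {"targets": "0 0 0 0; 0 0 0 0; 0 0 0 0; 0 0 -0.3 0; 0 0 -0.8 0; 0 0 -1 0; 0 0 -1 0", "hand": 52}}

```text
clock: 26.2
eef_pos: [0.5241, 0.1916, 0.2388]
tool_rot: [[0.144, 0.99, 0.001], [0.99, -0.144, 0.0], [0.0, 0.001, -1.0]]
ft_force: [-0.0, -0.1, 0.3]
width: 0.0522
```

```bash
python3 - <<'E'
from h import *
o=get_obs();print(o['eef_pos'],o['width'],yaw_of(o['tool_rot']))
a=snap('wrist','w12.png');b=snap('top','t12.png')
cv2.imwrite('pics/m12.png',np.hstack([cv2.resize(b,(400,300)),cv2.resize(a,(400,300))])[:,:,::-1])
z=cv2.resize(b[215:260,320:370],None,fx=8,fy=8,interpolation=cv2.INTER_NEAREST)[:,:,::-1];cv2.imwrite('pics/bz12.png',z)
for r in silhouettes('top','brown0')[:4]: print(r['score'],r['uv'],bp('top',r['uv'],.06))
print(bp('top',(344.5,232.4),.099))
E
```

```text
[0.52411064 0.19160082 0.23879282] 0.052168649338403206 81.72519059903931
0.86 [343.5, 237.5] [ 0.41488673 -0.23659939  0.06      ]
0.86 [386.7, 246.6] [ 0.38930642 -0.36778699  0.06      ]
[ 0.43116898 -0.23238619  0.099     ]
```

View pics/m12.png

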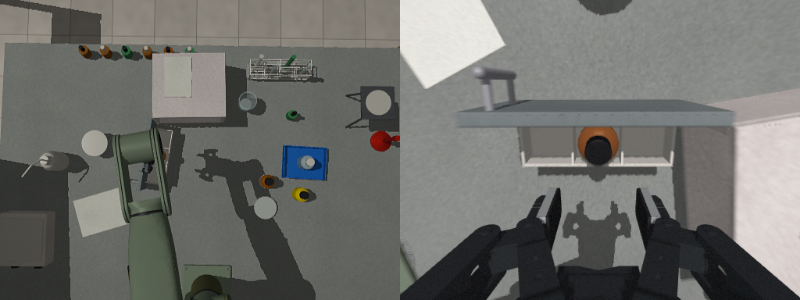

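View pics/bz12.png

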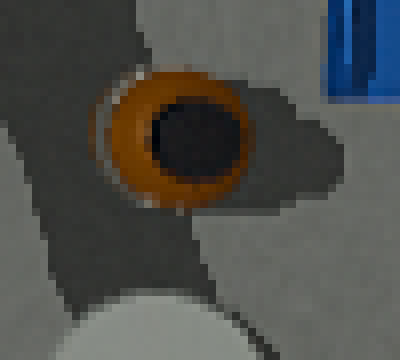

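```bash
python3 - <<'E'
from h import *
plan([(.430,-.232,.22,81.7)],step=.037)
E
```

```text
-0.9 -0.07 0.04 0; -0.91 -0.07 0.05 0; -0.9 -0.07 0.04 0; -0.9 -0.08 0.05 0; -0.91 -0.07 0.04 0; -0.9 -0.07 0.04 0; -0.9 -0.07 0.05 0; -0.91 -0.07 0.04 0; -0.9 -0.07 0.04 0; -0.9 -0.07 0.05 0; -0.9 -0.08 0.04 0; -0.91 -0.07 0.05 0

end [ 0.4299 -0.2321  0.2198] 81.73 12
```

{"method": "send_rows", "body": {"targets": "-0.9 -0.07 0.04 0; -0.91 -0.07 0.05 0; -0.9 -0.07 0.04 0; -0.9 -0.08 0.05 0; -0.91 -0.07 0.04 0; -0.9 -0.07 0.04 0; -0.9 -0.07 0.05 0; -0.91 -0.07 0.04 0; -0.9 -0.07 0.04 0; -0.9 -0.07 0.05 0; -0.9 -0.08 0.04 0; -0.91 -0.07 0.05 0", "hand": 60}}

```text
clock: 27.85
eef_pos: [0.4265, -0.233, 0.2144]
tool_rot: [[0.144, 0.99, -0.002], [0.99, -0.144, 0.002], [0.001, -0.002, -1.0]]
ft_force: [0.2, 0.1, 0.5]
width: 0.0598
```

{"method": "send_rows", "body": {"targets": "0 0 0 0; 0 0 0 0"}}

```text
clock: 28.1
eef_pos: [0.4271, -0.2318, 0.2147]
tool_rot: [[0.144, 0.99, -0.001], [0.99, -0.144, 0.002], [0.002, -0.002, -1.0]]
ft_force: [0.9, 0.2, 0.1]
width: 0.0601
```

```bash
python3 - <<'E'
from h import *
c=cam('wrist');im=snap('wrist','w13.png')
hsv=cv2.cvtColor(im,cv2.COLOR_RGB2GRAY)
p=proj('wrist',(.430,-.232,.099),c);print(p, get_obs()['eef_pos'])
u,v=map(int,p)
g=(hsv[v-40:v+40,u-50:u+50]<40).astype(np.uint8)
n,l,s,ce=cv2.connectedComponentsWithStats(g)
for i in range(1,n):
    if s[i,4]>200:
        uv=(u-50+s[i,0]+s[i,2]/2, v-40+s[i,1]+s[i,3]-s[i,2]/2); print(s[i],uv,bp('wrist',uv,.099,c))
E
```

```text
[257.91604472 191.76341546] [ 0.4273629  -0.23154515  0.21499277]
[ 36  20  33  37 954] (np.float64(259.5), np.float64(191.5)) [ 0.43150255 -0.23195829  0.099     ]
```

View pics/w13.png

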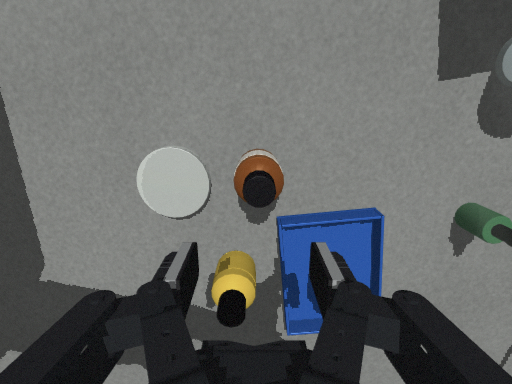

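```bash
python3 - <<'E'
from h import *
plan([(.431,-.232,.14,81.7),(.431,-.232,.078,81.7)],step=.03)
E
```

```text
0 0.03 0.62 0; 0 0.03 0.63 0; 0 0.03 0.62 0.01; 0 0 0.52 0; 0 0 0.52 0; 0 0 0.51 0

end [ 0.4309 -0.2321  0.0782] 81.65 6
```

{"method": "send_rows", "body": {"targets": "0 0.03 0.62 0; 0 0.03 0.63 0; 0 0.03 0.62 0; 0 0 0.52 0; 0 0 0.52 0; 0 0 0.51 0; 0 0 0 0; 0 0 0 0"}}

```text
clock: 29.15
eef_pos: [0.4319, -0.2327, 0.0795]
tool_rot: [[0.143, 0.99, 0.001], [0.99, -0.143, -0.001], [-0.0, 0.001, -1.0]]
ft_force: [0.9, 0.2, -0.5]
width: 0.0601
```

{"method": "send_rows", "body": {"targets": "0 0 0 0; 0 0 0 0; 0 0 0 0; 0 0 0 0; 0 0 0 0", "hand": 28, "grip_force": 22}}

```text
clock: 29.78
eef_pos: [0.4319, -0.2335, 0.08]
tool_rot: [[0.144, 0.99, 0.001], [0.99, -0.144, -0.001], [-0.001, 0.002, -1.0]]
ft_force: [0.1, 1.3, 6.0]
width: 0.0311
```

{"method": "send_rows", "body": {"targets": "0 0 -0.4 0; 0 0 -0.7 0; 0 0 -0.7 0; 0 0 -0.7 0; 0 0 -0.8 0; 0 0 0 0; 0 0 0 0"}}

```text
clock: 30.65
eef_pos: [0.4305, -0.2325, 0.2098]
tool_rot: [[0.144, 0.99, -0.001], [0.99, -0.144, 0.001], [0.001, -0.002, -1.0]]
ft_force: [-0.5, -0.6, -2.4]
width: 0.0311
```

```bash
python3 - <<'E'
from h import *
a=snap('wrist','w14.png');b=snap('scene','s14.png')
cv2.imwrite('pics/m14.png',np.hstack([cv2.resize(b,(400,300)),cv2.resize(a,(400,300))])[:,:,::-1])
plan([(.454,.2017,.22,81.7)],step=.036)
E
```

```text
0.83 -0.07 -0.02 0; 0.83 -0.08 -0.02 0; 0.84 -0.07 -0.02 0; 0.83 -0.08 -0.03 0; 0.83 -0.07 -0.02 0; 0.83 -0.08 -0.02 0; 0.84 -0.07 -0.02 0; 0.83 -0.08 -0.02 0; 0.83 -0.07 -0.02 0; 0.83 -0.08 -0.02 0; 0.84 -0.07 -0.02 0; 0.83 -0.08 -0.03 0

0.83 -0.07 -0.02 0

end [0.454  0.2017 0.2201] 81.72 13
```

View pics/m14.png

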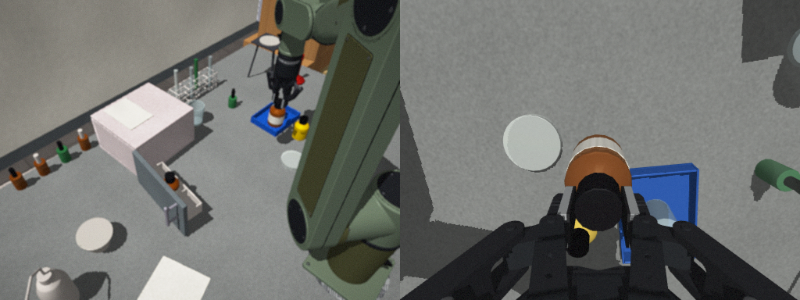

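{"method": "send_rows", "body": {"targets": "0.5 -0.04 -0.02 0; 0.83 -0.08 -0.02 0; 0.84 -0.07 -0.02 0; 0.83 -0.08 -0.03 0; 0.83 -0.07 -0.02 0; 0.83 -0.08 -0.02 0; 0.84 -0.07 -0.02 0; 0.83 -0.08 -0.02 0; 0.83 -0.07 -0.02 0; 0.83 -0.08 -0.02 0; 0.84 -0.07 -0.02 0; 0.83 -0.08 -0.03 0"}}

```text
clock: 32.25
eef_pos: [0.4509, 0.1563, 0.2204]
tool_rot: [[0.143, 0.99, -0.002], [0.99, -0.143, 0.0], [-0.0, -0.002, -1.0]]
ft_force: [0.2, 0.0, -1.4]
width: 0.0308
```

{"method": "send_rows", "body": {"targets": "0.83 -0.07 0 0; 0.33 -0.04 0 0; 0 0 0 0; 0 0 0 0"}}

```text
clock: 32.75
eef_pos: [0.4543, 0.2002, 0.2209]
tool_rot: [[0.144, 0.99, -0.001], [0.99, -0.144, -0.001], [-0.001, -0.001, -1.0]]
ft_force: [-0.2, 0.6, -2.3]
width: 0.0308
```

```bash
python3 - <<'E'
from h import *
o=get_obs();print(o['eef_pos'],o['width'],yaw_of(o['tool_rot']))
a=snap('wrist','w15.png')
plan([(.4545,.2017,.13,81.7)],step=.036)
E
```

```text
[0.45430866 0.2001912  0.22093882] 0.030804820067067768 81.69955853285543
0.01 0 0.76 0; 0.02 0 0.76 0; 0.01 -0.01 0.76 0

end [0.4543 0.2017 0.1299] 81.67 3
```

View pics/w15.png

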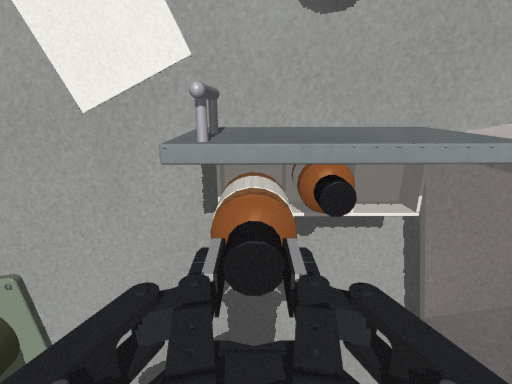

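```bash
python3 - <<'E'
from h import *
c=cam('wrist')
for n,p in {'rkH':(.625,.140),'div1':(.553,.150),'div2':(.484,.161),'rkF':(.411,.170)}.items(): print(n,proj('wrist',(*p,.076),c))
im=cv2.imread('pics/w15.png')
cv2.imwrite('pics/c15.png',cv2.resize(im[150:230,190:430],None,fx=3.3,fy=3.3,interpolation=cv2.INTER_CUBIC))
E
```

```text
rkH [420.40308862 214.7490621 ]
div1 [352.39725846 215.21304298]
div2 [287.14488401 214.43600191]
rkF [218.42980334 215.88779484]
```

View pics/c15.png

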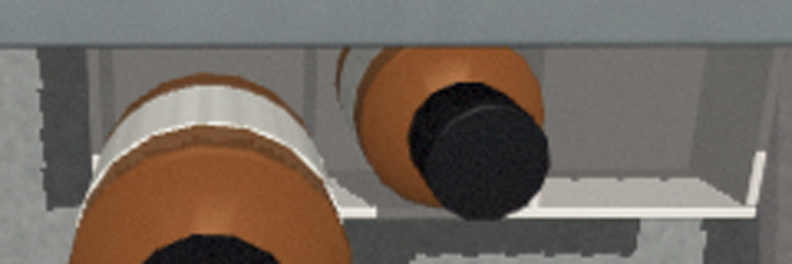

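{"method": "send_rows", "body": {"targets": "0.01 0 0.76 0; 0.02 0 0.76 0; 0.01 -0.01 0.76 0; 0 0 0.2 0; 0 0 0.1 0; 0 0 0 0; 0 0 0 0"}}

```text
clock: 33.67
eef_pos: [0.4556, 0.2027, 0.1193]
tool_rot: [[0.144, 0.99, 0.002], [0.99, -0.144, 0.001], [0.001, 0.002, -1.0]]
ft_force: [0.2, 0.7, -1.6]
width: 0.031
```

{"method": "send_rows", "body": {"targets": "0 0 0.06 0; 0 0 0.04 0; 0 0 0 0; 0 0 0 0"}}

```text
clock: 34.17
eef_pos: [0.4554, 0.203, 0.116]
tool_rot: [[0.144, 0.99, 0.002], [0.99, -0.144, 0.001], [0.001, 0.002, -1.0]]
ft_force: [-2.5, 0.2, 7.3]
width: 0.031
```

{"method": "send_rows", "body": {"targets": "0 0 0 0; 0 0 0 0; 0 0 0 0; 0 0 -0.3 0; 0 0 -0.8 0; 0 0 -1 0; 0 0 -1 0; 0 0 -0.5 0; 0 0 0 0", "hand": 52}}

```text
clock: 35.3
eef_pos: [0.4561, 0.2029, 0.261]
tool_rot: [[0.144, 0.99, 0.006], [0.99, -0.144, 0.001], [0.002, 0.005, -1.0]]
ft_force: [-0.8, 0.7, -0.3]
width: 0.0523
```

```bash
python3 - <<'E'
from h import *
o=get_obs();print(o['eef_pos'],o['width'],yaw_of(o['tool_rot']))
c=cam('wrist')
a=snap('wrist','w16.png');b=snap('top','t16.png');s=snap('scene','s16.png')
print(proj('wrist',(.4305,.2978,.165),c))
cv2.imwrite('pics/m16.png',np.hstack([cv2.resize(b,(400,300)),cv2.resize(s,(400,300))])[:,:,::-1])
E
```

```text
[0.45605315 0.20292689 0.26096734] 0.05229815360864197 81.72972127895251
[203.97741036  88.02434964]
```

View pics/m16.png

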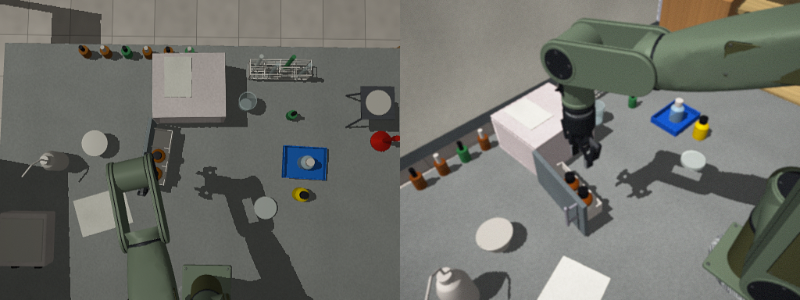

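View pics/w16.png

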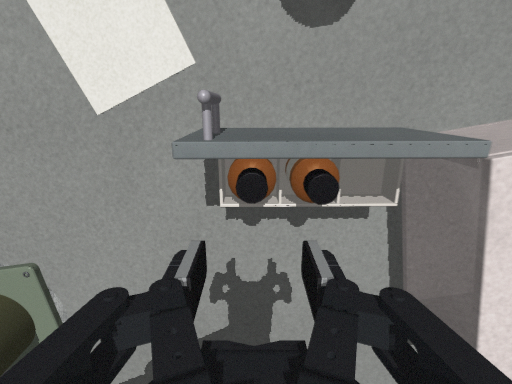

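```bash
python3 - <<'E'
from h import *
print(bp('wrist',(204,95),.165))
plan([(.430,.296-.045,.26,81.2)],step=.036)
E
```

```text
[0.42710482 0.29176648 0.165     ]
0.56 -0.38 -0.04 0.03; 0.56 -0.39 -0.04 0.02

end [0.4298 0.2511 0.2601] 81.22 2
```

{"method": "send_rows", "body": {"targets": "0.56 -0.38 0 0.03; 0.56 -0.39 0 0.02; 0 0 0 0; 0 0 0 0"}}

```text
clock: 35.95
eef_pos: [0.4303, 0.2508, 0.257]
tool_rot: [[0.152, 0.988, -0.002], [0.988, -0.152, -0.001], [-0.002, -0.002, -1.0]]
ft_force: [-0.6, -0.2, 0.7]
width: 0.0522
```

```bash
python3 - <<'E'
from h import *
c=cam('wrist');a=snap('wrist','w17.png');print(get_obs()['eef_pos'])
for h in [.165,.08]: print(proj('wrist',(.4305,.2978,h),c),proj('wrist',(.427,.292,h),c))
cv2.imwrite('pics/c17.png',cv2.resize(a[60:210,170:340],None,fx=4,fy=4,interpolation=cv2.INTER_CUBIC)[:,:,::-1])
E
```

```text
[0.43059828 0.25070189 0.25732333]
[246.42066488 145.07897787] [243.31657657 152.81931361]
[248.34880276 134.35778046] [246.02864063 140.17938079]
```

View pics/c17.png

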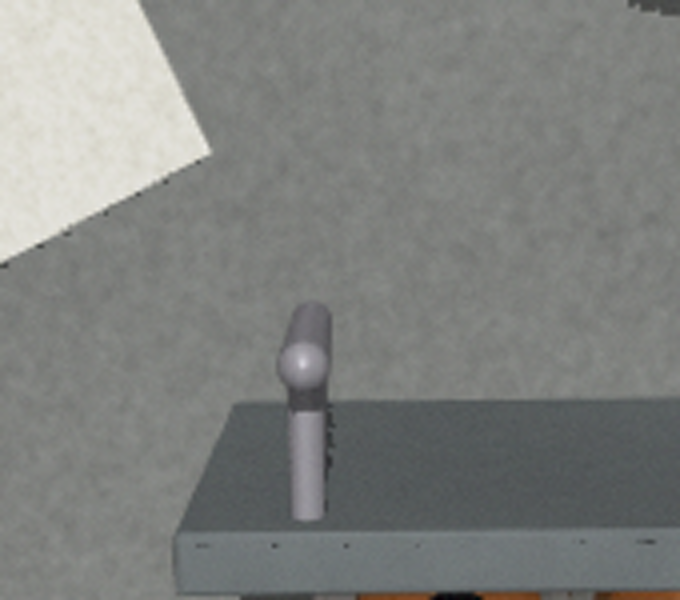

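```bash
python3 - <<'E'
from h import *
print(bp('wrist',(245.7,151.5),.165))
plan([(.430,.2935,.25,None),(.430,.2935,.124,None)],step=.026)
E
```

```text
[0.42948588 0.29261907 0.165     ]
0.53 -0.09 0.09 0; 0.53 -0.09 0.09 0; 0 0 0.63 0; 0 0 0.63 0; 0 0 0.63 0; 0 0 0.63 0; 0 0 0.63 0

end [0.43   0.2937 0.1241] 81.2 7
```

{"method": "send_rows", "body": {"targets": "0.53 -0.09 0.09 0; 0.53 -0.09 0.09 0; 0 0 0 0; 0 0 0.4 0; 0 0 0.6 0; 0 0 0.6 0; 0 0 0.6 0; 0 0 0.6 0; 0 0 0.35 0; 0 0 0 0"}}

```text
clock: 37.25
eef_pos: [0.429, 0.2933, 0.1233]
tool_rot: [[0.153, 0.988, -0.003], [0.988, -0.153, -0.002], [-0.002, -0.003, -1.0]]
ft_force: [0.0, 0.1, 0.6]
width: 0.0521
```

{"method": "send_rows", "body": {"targets": "0 0 0 0; 0 0 0 0; 0 0 0 0; 0 0 0 0; 0 0 0 0; 0 0 0 0", "hand": 0, "grip_force": 50}}

```text
clock: 38.0
eef_pos: [0.43, 0.2949, 0.1261]
tool_rot: [[0.152, 0.988, 0.0], [0.988, -0.152, 0.001], [0.001, 0.0, -1.0]]
ft_force: [-3.0, 1.3, 4.3]
width: 0.0093
```

{"method": "send_rows", "body": {"targets": "-0.26 -0.05 0 -0.25; -0.37 -0.06 0 -0.35; -0.42 -0.07 0 -0.4; -0.42 -0.07 0 -0.4; -0.42 -0.07 0 -0.4; -0.21 -0.04 0 -0.2; 0 0 0 0"}}

```text
clock: 38.88
eef_pos: [0.4144, 0.2103, 0.1261]
tool_rot: [[-0.195, 0.981, -0.001], [0.981, 0.195, -0.001], [-0.001, -0.001, -1.0]]
ft_force: [-5.9, -0.9, 9.0]
width: 0.0096
```

```bash
python3 - <<'E'
from h import *
o=get_obs();p=o['eef_pos'][:2];d=p-np.array([.6593,.2075]);print(p,np.linalg.norm(d),yaw_of(o['tool_rot']),o['ft_force'],'theta',np.degrees(np.arctan2(-.24,-.0493)-np.arctan2(d[1],d[0])))
E
```

```text
[0.41437915 0.21032257] 0.24493711086903355 101.22602328381014 [-5.86953659 -0.89597737  9.03038803] theta -280.9477627863633
```

{"method": "send_rows", "body": {"targets": "-0.42 -0.09 0 -0.4; -0.52 -0.09 0 -0.5; -0.52 -0.09 0 -0.5; -0.52 -0.09 0 -0.5; -0.52 -0.09 0 -0.5; -0.52 -0.09 0 -0.5; -0.52 -0.09 0 -0.5; -0.42 -0.07 0 -0.4; -0.21 -0.04 0 -0.2; 0 0 0 0"}}

```text
clock: 40.12
eef_pos: [0.4701, 0.0528, 0.1261]
tool_rot: [[-0.779, 0.627, 0.003], [0.627, 0.779, -0.002], [-0.004, 0.001, -1.0]]
ft_force: [1.0, -3.5, 4.1]
width: 0.0095
```

```bash
cat > th.py <<'E'
from h import *
o=get_obs();p=o['eef_pos'][:2];d=p-np.array([.6593,.2075]);print(p,np.linalg.norm(d),yaw_of(o['tool_rot']),o['ft_force'],'theta',(np.degrees(np.arctan2(-.24,-.0493)-np.arctan2(d[1],d[0])))%360)
E
python3 th.py
```

```text
[0.4700949 0.0528426] 0.24437160821042733 141.18146778419117 [ 1.04514855 -3.54057216  4.10629835] theta 39.12919185657531
```

Good; 39° left. Look before the end.

{"method": "send_rows", "body": {"targets": "-0.31 -0.06 0 -0.3; -0.42 -0.07 0 -0.4; -0.42 -0.08 0 -0.4; -0.42 -0.08 0 -0.4; -0.42 -0.08 0 -0.4; -0.42 -0.08 0 -0.4; -0.31 -0.06 0 -0.3; -0.21 -0.04 0 -0.2; 0 0 0 0"}}

```text
clock: 41.25
eef_pos: [0.5643, -0.0177, 0.1261]
tool_rot: [[-0.982, 0.187, 0.004], [0.187, 0.982, -0.001], [-0.004, -0.0, -1.0]]
ft_force: [2.4, -0.2, 4.4]
width: 0.0097
```

```bash
python3 th.py; python3 -c "
from h import *
a=snap('wrist','w18.png')
s=snap('scene','s18.png')
cv2.imwrite('pics/m18.png',np.hstack([cv2.resize(a,(400,300)),cv2.resize(s,(400,300))])[:,:,::-1])"
```

```text
[ 0.56434896 -0.01766843] 0.24436963741999276 169.20223002482751 [ 2.44516771 -0.15554709  4.35486283] theta 11.256580787112604
```

View pics/m18.png

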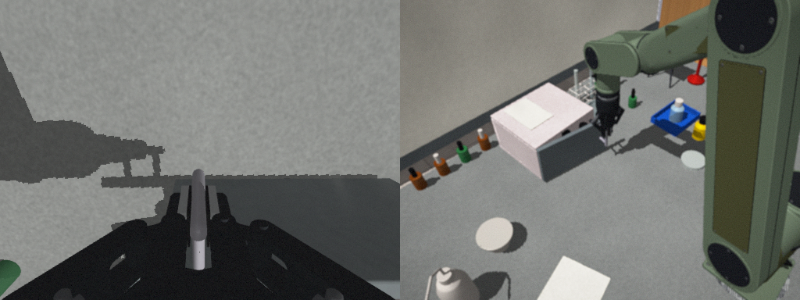

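{"method": "send_rows", "body": {"targets": "-0.21 -0.04 0 -0.2; -0.26 -0.05 0 -0.25; -0.26 -0.05 0 -0.25; -0.21 -0.04 0 -0.2; -0.11 -0.02 0 -0.1; -0.05 -0.01 0 -0.05; 0 0 0 0"}}

```text
clock: 42.22
eef_pos: [0.6053, -0.0309, 0.1261]
tool_rot: [[-1.0, 0.005, 0.001], [0.005, 1.0, -0.001], [-0.001, -0.001, -1.0]]
ft_force: [-1.3, -2.2, 7.3]
width: 0.0095
```

```bash
python3 th.py
```

```text
[ 0.60528928 -0.03093851] 0.24447920121774952 179.70879668389662 [-1.33468534 -2.17786604  7.34077564] theta 1.1551292690020207
```

{"method": "send_rows", "body": {"targets": "-0.06 -0.01 0 -0.06; -0.06 -0.01 0 -0.06; -0.05 0 0 0; 0 0 0 0"}}

```text
clock: 42.72
eef_pos: [0.6117, -0.0324, 0.1261]
tool_rot: [[-1.0, -0.016, 0.0], [-0.016, 1.0, -0.002], [-0.0, -0.002, -1.0]]
ft_force: [-1.6, -2.4, 8.1]
width: 0.0094
```

{"method": "send_rows", "body": {"targets": "-0.06 0 0 0; -0.06 0 0 0; 0 0 0 0; 0 0 0 0"}}

```text
clock: 43.22
eef_pos: [0.6138, -0.0327, 0.1261]
tool_rot: [[-1.0, -0.016, -0.006], [-0.016, 1.0, -0.003], [0.006, -0.003, -1.0]]
ft_force: [-10.1, -4.0, 13.7]
width: 0.0091
```

{"method": "send_rows", "body": {"targets": "-0.05 0 0 0; 0 0 0 0; 0 0 0 0"}}

```text
clock: 43.6
eef_pos: [0.6138, -0.0327, 0.1261]
tool_rot: [[-1.0, -0.016, -0.011], [-0.016, 1.0, -0.003], [0.011, -0.003, -1.0]]
ft_force: [-14.6, -4.2, 17.3]
width: 0.0097
```

{"method": "send_rows", "body": {"targets": "0 0 0 0; 0 0 0 0; 0 0 0 0; 0 0 0 0; 0 0 -0.3 0; 0 0 -0.8 0; 0 0 -1 0; 0 0 -1 0; 0 0 -0.5 0", "hand": 50}}

```text
clock: 44.72
eef_pos: [0.6203, -0.0316, 0.2734]
tool_rot: [[-1.0, -0.016, 0.006], [-0.016, 1.0, -0.001], [-0.006, -0.001, -1.0]]
ft_force: [0.1, -0.8, -0.2]
width: 0.0501
```

{"method": "send_rows", "body": {"targets": "0.8 0 -0.3 0; 0.8 0 0 0; 0.8 0 0 0; 0.5 0 0 0; 0 0 0 0; 0 0 0 0"}}

```text
clock: 45.48
eef_pos: [0.5036, -0.0334, 0.2817]
tool_rot: [[-1.0, -0.016, 0.002], [-0.016, 1.0, -0.0], [-0.002, -0.0, -1.0]]
ft_force: [0.5, 0.2, -0.2]
width: 0.05
```

```bash
python3 -c "
from h import *
c=cam('wrist');print(get_obs()['eef_pos'],get_obs()['ft_force'])
a=snap('wrist','w19.png');s=snap('scene','s19.png');t=snap('top','t19.png')
print(proj('wrist',(.610,-.0325,.165),c),proj('wrist',(.6127,-.0325,.165),c))
cv2.imwrite('pics/m19.png',np.hstack([cv2.resize(t,(400,300)),cv2.resize(s,(400,300))])[:,:,::-1])"
```

```text
[ 0.5036159  -0.03340632  0.28169   ] [ 0.5104221   0.1805299  -0.17185423]
[252.68695641 288.71520794] [252.64800013 290.89431483]
```

View pics/m19.png

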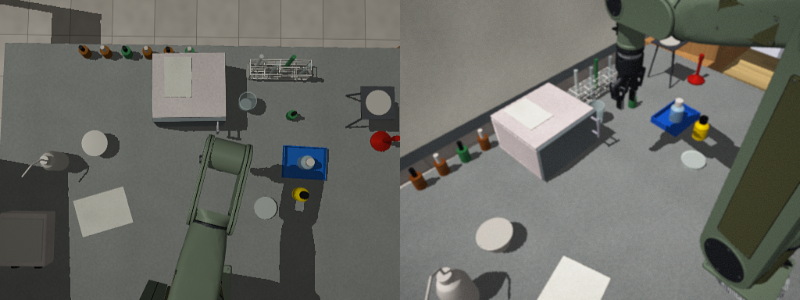

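View pics/w19.png

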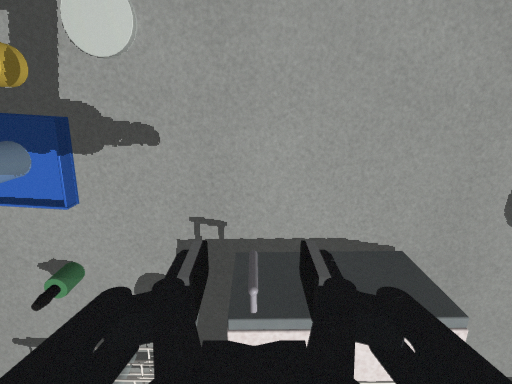

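```bash
python3 -c "
from h import *
a=cv2.imread('pics/top1.png')[140:180,185:300];b=cv2.imread('pics/t19.png')[140:180,185:300]
z=lambda m:cv2.resize(m,None,fx=6,fy=6,interpolation=cv2.INTER_NEAREST)
cv2.imwrite('pics/cmp.png',np.vstack([z(a),z(b)]))"
```

```text
(no output)
```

View pics/cmp.png

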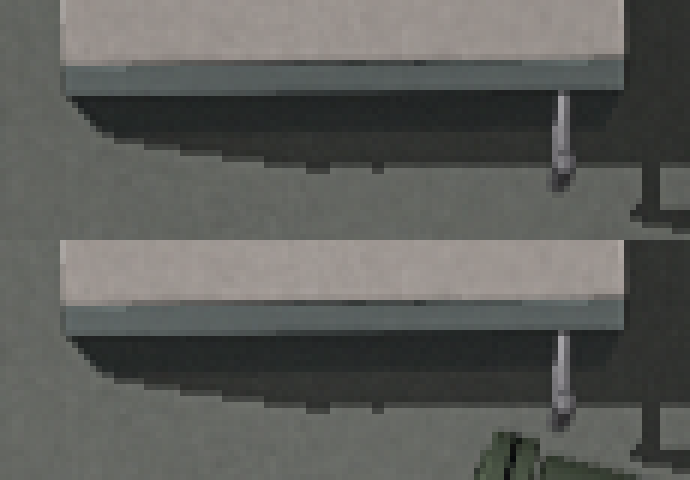

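The door pixels are identical to those at the start, so the door is fully shut. I'm handing in.

```bash
python3 -c "
from station import job,get_obs
print(get_obs()['clock']);print(job.hand_in())"
```

```text
45.625
the job is handed in; nothing more can be done
None
```

The job is done and handed in at 45.6 s, well under the 210 s limit; no verdict comes back from the hand-in.

- **Door opened:** I swung it to about 100° (1.74 rad) by its handle and let go.
- **Empty bottle:** only one was in the rack. I stood it upright in the middle of the blue tray.
- **Brown bottles:** two were on the bench. One was knocked about 3 cm aside during the run, and I found it again before gripping it. They now stand in the middle and free-edge places of the rack. The yellow look-alike was left alone.
- **Door shut:** I pushed the handle until its position stopped changing while the force rose to about 15 N, then let go and backed off.

**Last checks:**
- **Shut door:** the last top view shows the door and handle in the same place as in the starting picture.
- **Bottles:** the last top view and scene picture show the empty upright in the tray. Both brown bottles were upright in the rack when last seen, before the door closed; I could not see inside afterwards.
- **Other things:** nothing else on the bench appeared to have moved, and the gripper was touching nothing at the end.
- **Forces:** I gripped the bottles with 20 to 22 N, below the 35 N breaking limit. Wrist force readings stayed below about 25 N.
- **One disagreement:** when I went to close the door, the wrist camera put the handle about 5 mm from where I had let go of it. I used the camera position, and the grip held.

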